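Lift the hot roasted tomato with the tongs and hold it for peeling

ROBOT

A 6-joint arm with a two-finger parallel gripper is mounted at the origin on the work surface. World frame = base frame: x ahead of the robot, y to its left, z up, the work surface at z = 0. Lengths are in m, angles in degrees, forces in N, time in s.
With the tool pointing down it reaches from about 0.425 to 0.95 m from the base axis. Payload 14.7 kg.
Tool frame: the origin (TCP) lies on the centre line of the jaws, within the pads' length; the fingertips stand env.tips_ahead ahead of it and the grasp point (between the pads) lies 6 mm ahead of it (env.tips_ahead is the distance from the TCP to the fingertips, in m); z points along the fingers, y is the line along which they close (so a half turn about z gives the same grasp; the last joint's range is limited). The gripper opens to 85 mm and grips with 20 to 120 N. Pads are 22 mm wide; open, the fingers measure 114 mm over their backs; the gripper's body (76 mm by 85 mm) begins 54 mm behind the grasp point. The pads swing forward as they close: fully open they stand 13 mm farther back than shut.
Start: joints at [-80.019, 27.513, 91.461, -0, 61.026, -2.67], TCP at [0.142, -0.634, 0.256] pointing down, gripper open.
Joint ranges: [-157.49, 157.49], [-46.99, 117.5], [13.45, 153.17], [-89.5, 269.5], [5.16, 153.95], [-167.48, 167.48]. Speed limits (degrees/s): [108.29, 108.29, 136.94, 172.46, 172.46, 172.46].

INTERFACE

Orientations are given as [roll, pitch, yaw] about the fixed x, y, z axes, in that order (R = Rz(yaw) Ry(pitch) Rx(roll)).
In Python, from bench import env gives the robot as it stands.
- The arm moves only by the shell command python3 -m jog 'ROWS'. ROWS is JSON, a list that holds one entry, the list of rows, each a list of 7 numbers: the turn, a rotation vector about the tool's x, y, z as a fraction of full scale, then the shift along the tool's x, y, z as a fraction of full scale, then the closure, from -1 (fully open) to 1 (shut). A call has 1 to 20 rows; each row is the pose to reach, as a shift and turn from the pose commanded when the call began, along the tool's axes at that moment, turning the shorter way round; what a row does not reach only later rows make up. Full scale, the value 1, is 0.1 m for a shift and pi rad for a turn. A row lasts 1/8 s, in which the tool goes at most 62.5 mm and 10.7 degrees, less where a joint would pass 70% of its speed; a pose out of reach is approached as far as the arm can. A call with a number of a shift or a turn outside -1 to 1 is refused whole. A call with a gripper value outside its range is refused whole. The fingers move at their own pace and stop on an object; the grip force is fixed at half the most. Time passes only in rows, so rows that repeat a pose let the fingers close. It gives the time, the measured TCP pose, the force, the opening and the grip force at its end, in the units of the state.
- env.get_state(): the state, without advancing time (a new reading comes with each control period).
- env.camera(name): name is "scene" or "top" or "wrist"; returns a dict with "image" (480x640x3 uint8, red, green, blue), "depth" (480x640 float32, m along the optical axis (not along the pixel's ray), 0 where there is no reading), "vertical_fov" (degrees; the focal length in pixels is half the picture's height over the tangent of half this angle, whatever the lens; pixels are square), "cx", "cy" (the principal point, pixels), "world_to_cam" (4x4, takes a point from world to camera coordinates). Camera axes: x right, y down, z forward; pixel columns grow to the right and rows downward; lengths in m; the calibration is good to about 2 mm. A picture is of the moment at which its call begins.
- env.sign_off(): hands the job in; it is judged then, once.
Trained networks look in a picture, given as the dict that the camera call returned (one of the last four; its "shot" number tells which), for a name from the list of things; names that differ only in an ending like _2 or _b are one class to them, and where a whole thing is asked for, a point or a joint stands for the part that bears it (a point fixed in the world has none). Each returns a list of dicts, best first, with "score" (0 to 1); they miss things now and then, are a little off and sometimes report something else, mostly with a low value. They report only what shows in the picture. A call takes as long as a camera call. They do not tell look-alikes from the thing itself.
- env.boxes_of(picture, label): "position" ([row, column] in pixels, amid what is visible of it).
- env.tip_of(picture, label): "position" ([row, column] in pixels: a listed point, or the origin of a listed thing).
The state is a dict: "time_s": time; "joint_positions": joint angles; "qvel": joint speeds; "effort": joint torques, N m; "tool_pos": TCP position; "ee_rot": TCP orientation; "force": force on the tool from outside, world axes, zero at the start; "torque": the same for the moment, N m; "width": opening from 0.0 (shut) to 1.0 (fully open); "grasp_force": force on a finger pad.
Only numpy, scipy, OpenCV 4.12 (cv2) and the standard library are available. Lean on these libraries where they do the work, as an engineer would, in place of code of your own. Each camera call takes 0.05 s, during which the arm holds its last target. There are 200 camera calls.

TASK

The red tomato on the clay comal is roasted and too hot to touch: pick up the steel tongs, close them gently on the tomato so that it is not squashed, lift it off the comal and hold it still over the middle of the red bowl, well clear above the rim, so that I can peel it. Finish while still holding it there in the tongs; do not let go or put anything down. Never touch the tomato with the gripper itself or drop it, and leave the tomatillo, the half onion, the bowl, the salt cellar and the tortilla press where they are.

Things in the scene. Friction and masses are not known exactly. Their poses are not given: they have to be found in the camera images.
- tongs: Spring-open steel kitchen tongs, 240 mm long, 32 mm high, 130 g, lying with both arms on edge: they close sideways. Origin: on the centre line at the underside, midway along the black grip sleeves (x = -45 to 45 mm, 3 to 29 mm above the underside). x points to the heads, y to the left arm, z up. Pivot at x = -105 mm, head centres at 105, ends at 127. Heads open: 87 mm over all.
- tongs_bite (a point): Point midway between the heads, 105 mm ahead of the tongs' origin, 16 mm above the underside; the tomato's centre belongs here. Outer faces of the sleeves at the origin are 56 mm apart when open, 40 mm (and parallel) when closed on the tomato. Gap between the heads: 81 mm open; each 1 mm less sleeve width closes the heads 2 mm.
- tongs_left: Left arm (+y side). Origin at the pivot, 16 mm above the underside. Its yaw equals the tongs' when open, less the closing angle (0 to 0.17 rad; 0.07 on the tomato). Both arms move alike. The spring pushes each sleeve out with about 3.5 N open, 4.5 N on the tomato, so the tongs can be carried half closed; half of any further squeeze reaches the heads.
- tongs_right: Right arm of the tongs (-y side). Origin at the pivot; its yaw equals that of the tongs when fully open and is larger by the closing angle.
- tomato: Roasted round red tomato with black charred spots, 53 mm across, 45 mm high, about 65 g, standing on its flat foot (24 mm) on the comal. Origin: centre of its foot; z up. It is crushed if either tongs head presses on it with more than 25 N.
- tomato_center (a point): Centre of the tomato, 24 mm above its foot, where it is widest.
- comal: Round clay comal (griddle), 240 mm across at the lip, lying on a palm-fibre ring; it does not move. Origin: centre, at table level. Its flat cooking surface is 18 mm above the table, its low lip 23 mm. Three foods stand on it in a row along the comal's y axis, about 75 mm apart, in any order.
- tomatillo: Green tomatillo on the comal, 41 mm across, 34 mm high. Origin: centre of its foot.
- onion_half: Half red onion (purple dome), cut side down on the comal, 55 mm across, 34 mm high. Origin: centre of the cut face.
- bowl: Light red plastic bowl, 150 mm across at the rim, 70 mm high, foot 84 mm across, empty, loose on the table. Origin: centre of its foot; z up.
- bowl_rim (a point): Centre of the bowl's mouth, at rim height (70 mm above its foot).
- salt_cellar: Green glazed salt cellar with a flip-top lid and brass knob, 80 mm across, 78 mm high. Origin: centre of its foot.
- press: Cast aluminium tortilla press with its lever raised, plates 200 mm across, 265 mm long along its x axis, heavy and fixed; lever tip 240 mm above the table, at its +x end. Origin: centre of its base at table level.
Not all that is in view belongs to the job. Leave any blue look-alike of the tomato alone. Several things look just like the salt_cellar: the one meant starts farthest to the robot's left.

How it is judged (in metres and radians):
On the way, in this order (a step that is already met when the one before it is completed fails the run):
1. the tongs are picked up off the table (height (world z) of tongs_bite above 0.045 m and height (world z) of tongs_left above 0.03 m), for 0.2 s.
2. the tomato is gripped between both arms of the tongs and lifted off the comal (contact force between tomato and tongs_left above 0.3 N and contact force between tomato and tongs_right above 0.3 N and height (world z) of tomato_center above 0.062 m and contact force between tomato and comal below 0.05 N and contact force between tongs and the fingers above 1 N), for 0.2 s.
At the end, for the whole second after the job is handed in: Gripper holds the tongs, both tongs arms hold the tomato (over 0.3 N each), still (under 3 cm/s), centre 45 mm or more above the rim and within 45 mm of the bowl's middle, nothing else carrying it; bowl upright within 30 mm, tomatillo, onion and salt within 20 mm of their starts (contact force between tomato and tongs_left above 0.3 N and contact force between tomato and tongs_right above 0.3 N and z of tomato_center in the frame of bowl_rim above 0.045 m and horizontal distance between tomato_center and bowl_rim below 0.045 m and linear speed of tomato below 0.03 m/s and contact force between tomato and the fingers below 0.05 N and contact force between tongs and the fingers above 1 N and contact force between tomato and bowl below 0.05 N and contact force between tongs and bowl below 0.1 N and height (world z) of tongs_left above 0.05 m and contact force between tongs and comal below 0.1 N and contact force between tongs and salt_cellar below 0.1 N and contact force between tongs and press below 0.1 N and angle between bowl's own z axis and vertical below 0.1 rad and distance of bowl from where it was at the start of the episode below 0.03 m and distance of each of tomatillo, onion_half, salt_cellar from where it was at the start of the episode below 0.02 m); the arm keeps its last pose, push and grip.
It fails at once if the hot tomato is touched by the robot itself (contact force between tomato and the fingers above 0.5 N or contact force between tomato and the arm above 0.5 N).
It fails at once if the tomato is crushed (a tongs head presses with more than 25 N) (contact force between tomato and tongs_left above 25 N or contact force between tomato and tongs_right above 25 N).
It fails at once if the tomato is dropped on the table or into the bowl (height (world z) of tomato_center below 0.034 m or contact force between tomato and bowl above 0.2 N).
It fails at once if the tomatillo, half onion or salt cellar is pushed away by more than 20 mm, or the bowl by more than 30 mm (distance of any of tomatillo, onion_half, salt_cellar from where it was at the start of the episode above 0.02 m or distance of bowl from where it was at the start of the episode above 0.03 m).
It fails at once if the tortilla press is knocked (more than 5 N) (contact force between press and the arm above 5 N or contact force between press and the fingers above 5 N or contact force between press and tongs above 5 N).
It also fails if it takes over 48 s, if anything falls off the work surface, if the arm or the gripper's body presses on something with over 40 N, if the wrist force passes 120 N, or if a joint passes its speed limit or range.

## Working session

There is one attempt and no reset: what is moved stays moved. The work goes in short steps, Python scripts to look and compute and a shell command to move; the robot and the scene stay as the last step left them, time stands still between calls to the robot, and variables do not carry over. Pictures are saved under pics/ and viewed, at most 10 in all, crops included, and the job is handed in when it is done.

```bash
mkdir -p pics; ls
cat > h.py <<'E'
import numpy as np, cv2
from bench import env
def K(p):
    f=240/np.tan(np.radians(p["vertical_fov"])/2); return f,p["cx"],p["cy"]
def px2w(p,r,c,z=None):
    """pixel to world: by depth, or on the plane at height z"""
    f,cx,cy=K(p); T=np.linalg.inv(np.array(p["world_to_cam"])); d=np.array([(c-cx)/f,(r-cy)/f,1])
    if z is None:
        return T[:3,:3]@(d*p["depth"][int(round(r)),int(round(c))])+T[:3,3]
    w=T[:3,:3]@d; o=T[:3,3]; return o+w*(z-o[2])/w[2]
def cloud(p):
    f,cx,cy=K(p); T=np.linalg.inv(np.array(p["world_to_cam"])); v,u=np.mgrid[:480,:640]; d=p["depth"]
    return np.stack([(u-cx)/f*d,(v-cy)/f*d,d],-1)@T[:3,:3].T+T[:3,3]
def save(p,n): cv2.imwrite(f"pics/{n}.png",p["image"][:,:,::-1])
E
python3 - <<'E'
from h import *
np.set_printoptions(precision=3,suppress=True)
print(env.tips_ahead, env.get_state())
for n in ("top","scene"):
    p=env.camera(n); save(p,n+"0"); np.savez(n+"0.npz",**{k:v for k,v in p.items()})
    for l in ("tongs","tongs_bite","tomato","tomato_center","comal","tomatillo","onion_half","bowl","salt_cellar","press"):
        for m in (env.tip_of,):
            for q in m(p,l)[:3]:
                r,c=q["position"]; 
                print(n,l,round(q["score"],2),np.round([r,c],0), px2w(p,r,c) if 0<=r<479.5 and 0<=c<639.5 else '')
E
```

```text
pics
0.025 {'time_s': 0.0, 'joint_positions': array([-80.02 ,  27.548,  91.492,   0.   ,  61.025,  -2.67 ]), 'qvel': array([ 0.048,  0.047,  0.049,  0.019,  0.057, -0.063]), 'effort': array([ -0.   , -95.064, -43.019,  -0.   ,   0.012,   0.   ]), 'tool_pos': array([ 0.142, -0.634,  0.256]), 'ee_rot': array([-179.935,   -0.003,   12.65 ]), 'force': array([-0.103, -0.219,  0.582]), 'torque': array([-0.015,  0.01 ,  0.1  ]), 'grasp_force': 0.0, 'width': 0.9991144628964393}
top tongs 0.86 [272. 263.] [ 0.546 -0.01  -0.001]
top tongs_bite 0.57 [229. 267.] [ 0.652 -0.018 -0.003]
top tomato 0.92 [182. 191.] [0.763 0.163 0.039]
top tomato 0.72 [261. 183.] [0.567 0.172 0.059]
top tomato_center 0.76 [262. 182.] [0.564 0.172 0.067]
top tomato_center 0.67 [181. 190.] [0.764 0.165 0.043]
top comal 0.79 [267. 155.] [0.555 0.243 0.039]
top tomatillo 0.67 [268. 118.] [0.552 0.325 0.049]
top onion_half 0.73 [267. 149.] [0.554 0.253 0.05 ]
top bowl 0.93 [251. 366.] [ 0.595 -0.263  0.003]
top bowl 0.44 [263. 183.] [0.562 0.171 0.064]
top salt_cellar 0.76 [184. 350.] [ 0.751 -0.223  0.062]
top salt_cell
[... 298 characters left out ...]
1]
scene tomato 0.63 [209. 425.] [0.597 0.174 0.051]
scene tomato 0.28 [197. 463.] [0.57  0.313 0.018]
scene tomato_center 0.82 [261. 451.] [0.773 0.171 0.045]
scene tomato_center 0.66 [204. 424.] [0.586 0.177 0.057]
scene comal 0.62 [206. 446.] [0.586 0.249 0.022]
scene tomatillo 0.58 [195. 464.] [0.567 0.319 0.02 ]
scene onion_half 0.64 [196. 445.] [0.568 0.25  0.044]
scene bowl 0.89 [261. 276.] [ 0.605 -0.262  0.003]
scene salt_cellar 0.9 [310. 308.] [ 0.801 -0.23   0.061]
scene salt_cellar 0.65 [247. 368.] [ 0.638 -0.007  0.001]
scene salt_cellar 0.56 [300. 355.] [ 0.809 -0.111  0.061]
scene press 0.69 [260. 278.] [ 0.601 -0.256 -0.   ]
scene press 0.68 [236. 142.] [ 0.435 -0.593  0.039]
```

View pics/top0.png

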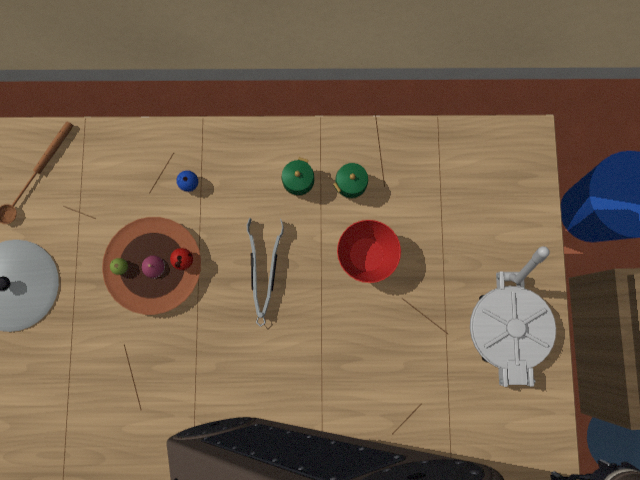

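View pics/scene0.png

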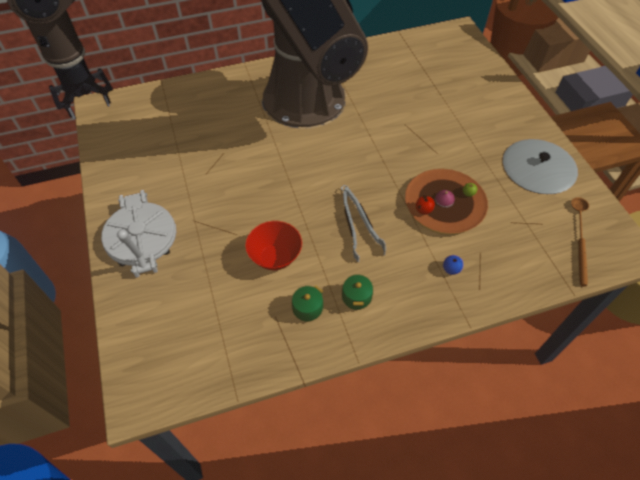

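The top view shows the tongs at column 263, rows 218–325, with the heads pointing away from the robot. The red tomato is at (258,182), on the robot-right end of the row. The bowl is at (251,368), and the salt cellar that's meant is at (177,298). Next I'll measure these precisely.

Run:
```python
from h import *
np.set_printoptions(precision=4,suppress=True)
for n in ("top","scene"):
    p=dict(np.load(n+"0.npz")); P=cloud(p); im=p["image"].astype(int); ok=p["depth"]>0
    R,G,B=im[...,0],im[...,1],im[...,2]
    # tongs region: everything above the table
    m=ok&(P[...,0]>.40)&(P[...,0]<.70)&(P[...,1]>-.09)&(P[...,1]<.08)&(P[...,2]>.012)&(P[...,2]<.06)
    q=P[m]; print(n,"tongs n",len(q),q.min(0),q.max(0))
    for a in np.arange(.42,.69,.02):
        s=q[(q[:,0]>=a)&(q[:,0]<a+.02)]
        if len(s): print(round(a+.01,3),len(s),s[:,1].min(),s[:,1].max(),(s[:,1].min()+s[:,1].max())/2,s[:,2].max())
    m=ok&(R>120)&(G<60)&(B<60)&(P[...,0]>.5)&(P[...,0]<.64)&(P[...,1]>.11)&(P[...,1]<.23)&(P[...,2]>.03)
    s=P[m]; print("tomato",len(s),s.min(0),s.max(0),(s.min(0)+s.max(0))/2)
    m=ok&(P[...,0]>.45)&(P[...,0]<.72)&(P[...,1]>-.37)&(P[...,1]<-.16)&(P[...,2]>.062)&(P[...,2]<.08)
    s=P[m]; 
    if len(s)>10: print("bowl rim",len(s),s.min(0),s.max(0),(s.min(0)+s.max(0))/2)
    m=ok&(P[...,1]<-.4)&(P[...,0]>.3)&(P[...,0]<.8)&(P[...,1]>-.8)&(P[...,2]>.2)&(P[...,2]<.3)
    s=P[m]
    if len(s)>10: print("lever tip",len(s),s.min(0),s.max(0))
```

```text
top tongs n 729 [ 0.4151 -0.0584  0.0126] [0.6752 0.0271 0.0357]
0.43 29 -0.015521704711442957 0.0037011540212749383 -0.0059102753450840095 0.033322722482267864
0.45 64 -0.020637500914465035 0.005929034442523712 -0.007354233235970661 0.03387919474471879
0.47 51 -0.026652398124610358 0.008755813825491038 -0.00894829214955966 0.03277001019975545
0.49 54 -0.032408307469466865 0.010982576944746553 -0.010712865262360156 0.030423573254429348
0.51 84 -0.036180643240691215 0.015523325874681887 -0.010328658683004664 0.03272910098864967
0.53 78 -0.038181010412041444 0.016111186749266926 -0.011034911831387259 0.03506551578536832
0.55 76 -0.04097042225624449 0.016636129336555755 -0.012167146459844368 0.03252784137876574
0.57 74 -0.0428447789232419 0.0165125992012628 -0.01316608986098955 0.03160981203566848
0.59 62 -0.04362867261864567 0.01671308165569546 -0.013457795481475104 0.0340478517244438
0.61 50 -0.04809621187077601 0.019761463948706204 -0.014167373961034901 0.030670966968232793
0.63 47 -0.057359866188873496 0.02466917919579273 -0.016345343496540383 0.0346363361767279
0.65 28 -0.058434144
[... 1199 characters left out ...]
86
0.59 54 -0.039635854877167365 0.022852222255136112 -0.008391816311015626 0.03459298816057155
0.61 39 -0.04206175597594464 0.022905790755402 -0.009577982610271318 0.030903153589412424
0.63 44 -0.050077648977076394 0.02829160516169721 -0.010893021907689593 0.03254518249279714
0.65 36 -0.055203737834992994 0.032265601052101966 -0.011469068391445514 0.03548267811402783
0.67 37 -0.056019234097444304 0.029997771523604777 -0.013010731286919763 0.03809461093021116
tomato 132 [0.5655 0.1662 0.0385] [0.6043 0.2051 0.0712] [0.5849 0.1857 0.0549]
bowl rim 367 [ 0.5144 -0.3326  0.062 ] [ 0.6656 -0.185   0.0779] [ 0.59   -0.2588  0.07  ]
lever tip 137 [ 0.555  -0.6116  0.2008] [ 0.5796 -0.5883  0.2452]
```

```bash
python3 -m jog '[[[0,0,0,1,-1,0,-1],[0,0,0,1,-1,0,-1],[0,0,0,1,-1,0,-1]]]'; python3 -m jog '[[[0,0,0,1,-1,0,-1],[0,0,0,1,-1,0,-1],[0,0,0,1,-1,0,-1]]]'
```

```text
time_s: 1.48
tool_pos: [0.2193, -0.5118, 0.2564]
ee_rot: [-179.9, -0.0, 12.8]
force: [-0.3, 0.7, 0.5]
width: 1.0
grasp_force: 0.0
time_s: 1.85
tool_pos: [0.2948, -0.393, 0.2565]
ee_rot: [-180.0, -0.0, 12.8]
force: [-0.2, -0.7, 0.7]
width: 1.002
grasp_force: 0.0
```

```bash
python3 -m jog '[[[0,0,0,1,-1,0,-1],[0,0,0,1,-1,0,-1],[0,0,0,1,-1,0,-1]]]'; python3 -m jog '[[[0,0,0,1,-1,0,-1],[0,0,0,1,-1,0,-1],[0,0,0,1,-1,0,-1]]]' | head -3;  python3 -m jog '[[[0,0,0.04,1,-1,0,-1],[0,0,0.084,1,-1,0,-1],[0,0,0.084,1,-1,0,-1],[0,0,0.084,1,-1,0,-1]]]'
cat >> h.py <<'E'
from scipy.spatial.transform import Rotation as Ro
def need(x,y,z,yaw=None):
    s=env.get_state(); R=Ro.from_euler('xyz',s["ee_rot"],degrees=True)
    print("shift/0.1:",np.round(R.inv().apply(np.array([x,y,z])-s["tool_pos"])/0.1,3), "turn z:",None if yaw is None else round((s["ee_rot"][2]-yaw)/180,4),"pose",np.round(s["tool_pos"],4),np.round(s["ee_rot"],2))
E
python3 - <<'E'
from h import *
np.set_printoptions(precision=4,suppress=True)
p=env.camera("wrist"); save(p,"wrist1"); P=cloud(p); np.save("w1.npy",P)
print(p["depth"].min(),np.percentile(p["depth"],[5,50,95]))
for l in ("tongs","tongs_bite","tongs_left","tongs_right"):
    for q in env.tip_of(p,l)[:2]: print(l,round(q["score"],2),np.round(q["position"]),px2w(p,*q["position"],z=.0 if l=="tongs" else .016))
q=P[(p["depth"]>0)&(P[...,2]>.015)&(P[...,2]<.06)&(P[...,0]>.4)&(P[...,1]>-.1)&(P[...,1]<.09)]
for a in np.arange(.42,.69,.02):
    s=q[(q[:,0]>=a)&(q[:,0]<a+.02)]
    if len(s): print(round(a+.01,3),len(s),s[:,1].min(),s[:,1].max(),(s[:,1].min()+s[:,1].max())/2)
print(q.min(0),q.max(0))
need(.55,-.01,.2,-2.6)
E
```

```text
time_s: 2.22
tool_pos: [0.3707, -0.2741, 0.2565]
ee_rot: [180.0, -0.0, 12.8]
force: [0.4, -0.5, 0.3]
width: 0.997
grasp_force: 0.0
time_s: 2.6
tool_pos: [0.4468, -0.1549, 0.2565]
ee_rot: [180.0, -0.0, 12.8]
time_s: 3.1
tool_pos: [0.5212, -0.0372, 0.2561]
ee_rot: [180.0, 0.0, -2.3]
force: [-0.5, 0.1, 0.6]
width: 1.002
grasp_force: 0.0
0.0 [0.0749 0.36   0.4336]
tongs_left 0.88 [285. 296.] [ 0.4426 -0.0059  0.016 ]
tongs_left 0.65 [145.  61.] [0.577 0.183 0.016]
tongs_right 0.87 [284. 294.] [ 0.4434 -0.0039  0.016 ]
0.43 145 -0.016316828306000716 0.006222414250476191 -0.005047207027762263
0.45 421 -0.018522005024144396 0.0058457057011098434 -0.006338149661517276
0.47 337 -0.02486235177376367 0.010415294454974647 -0.007223528659394511
0.49 352 -0.02842296063074062 0.012558859861898877 -0.007932050384420871
0.51 542 -0.034547680742535385 0.0169647463388825 -0.008791467201826442
0.53 583 -0.036250580290876855 0.017783432290835774 -0.00923357400002054
0.55 611 -0.03877500841913802 0.018481480871888126 -0.010146763773624948
0.57 641 -0.04122311110046262 0.01913898635873936 -0.011042062370861628
0.59 572 -0.04243767642380129 0.019319329868871887 -0.011559173277464703
0.61 470 -0.046792059112247306 0.02071071655718297 -0.013040671277532168
0.63 459 -0.05549517371038093 0.026203540138223853 -0.014645816786078538
0.65 316 -0.057929595907729635 0.029937198759703208 -0.013996198574013213
0.67 332 -0.05716641136104339 0.029441825075021848 -0.013862293143010771
[ 0.4177 -0.0579  0.015 ] [0.6786 0.0299 0.033 ]
shift/0.1: [ 0.285 -0.295  0.563] turn z: 0.0004 pose [ 0.5202 -0.0382  0.2563] [179.99   0.01  -2.54]
```

View pics/wrist1.png

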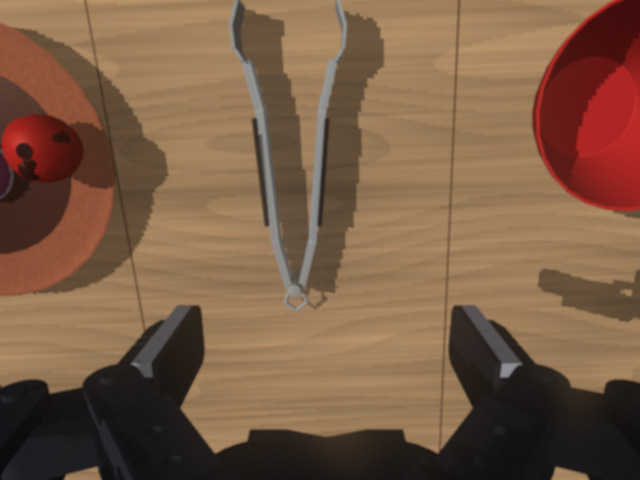

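The wrist view shows the pivot at (290,295) and the sleeves on rows 120–225, which matches the tongs' given sizes. The origin comes out at about (0.5495, -0.010), yaw -2.5°. I'll go above it and then down.

```bash
python3 -m jog '[[[0,0,0,0.28,-0.295,1,-1],[0,0,0,0.28,-0.295,1,-1],[0,0,0,0.28,-0.295,1,-1]]]'; python3 -m jog '[[[0,0,0,0,0,0.6,-1],[0,0,0,0,0,1,-1],[0,0,0,0,0,1,-1],[0,0,0,0,0,1,-1]]]'
python3 - <<'E'
from h import *
print(env.tips_ahead); need(.5495,-.0102,.034,-2.5)
E
```

```text
time_s: 3.72
tool_pos: [0.5484, -0.0088, 0.154]
ee_rot: [-180.0, 0.3, -2.5]
force: [0.7, -0.6, 0.6]
width: 0.999
grasp_force: 0.0
time_s: 4.22
tool_pos: [0.551, -0.0092, 0.0586]
ee_rot: [180.0, -0.1, -2.5]
force: [1.0, 0.2, 0.2]
width: 0.998
grasp_force: 0.0
0.025
shift/0.1: [-0.015  0.011  0.246] turn z: 0.0 pose [ 0.551  -0.0092  0.0586] [ 1.7999e+02 -1.3000e-01 -2.4900e+00]
```

```bash
python3 -m jog '[[[0,0,0,-0.01,0.01,0.25,-1],[0,0,0,-0.01,0.01,0.25,-1],[0,0,0,-0.01,0.01,0.25,-0.3],[0,0,0,-0.01,0.01,0.25,-0.3],[0,0,0,-0.01,0.01,0.25,-0.3],[0,0,0,-0.01,0.01,0.25,-0.3],[0,0,0,-0.01,0.01,0.25,-0.3]]]';python3 -m jog '[[[0,0,0,0,0,0,-0.18],[0,0,0,0,0,0,-0.18],[0,0,0,0,0,0,-0.18],[0,0,0,0,0,0,-0.18]]]'
```

```text
time_s: 5.1
tool_pos: [0.5498, -0.0096, 0.0324]
ee_rot: [180.0, -0.1, -2.5]
force: [0.2, -0.0, 7.9]
width: 0.653
grasp_force: 5.3
time_s: 5.6
tool_pos: [0.5499, -0.0095, 0.0324]
ee_rot: [180.0, -0.1, -2.5]
force: [0.7, -0.8, 8.1]
width: 0.59
grasp_force: 6.0
```

```bash
python3 -m jog '[[[0,0,0,0,0,-0.1,-0.18],[0,0,0,0,0,-0.3,-0.18],[0,0,0,0,0,-0.6,-0.18],[0,0,0,0,0,-0.9,-0.18],[0,0,0,0,0,-1,-0.18],[0,0,0,0,0,-1,-0.18]]]'
python3 - <<'E'
from h import *
np.set_printoptions(precision=4,suppress=True)
p=env.camera("wrist"); save(p,"wrist2"); P=cloud(p)
for l in ("tongs","tongs_left","tomato_center"):
    for q in env.tip_of(p,l)[:2]: print(l,round(q["score"],2),np.round(q["position"]),px2w(p,*q["position"]))
q=P[(p["depth"]>0)&(P[...,2]>.06)&(P[...,2]<.18)&(P[...,0]>.56)&(abs(P[...,1])<.09)]
for a in np.arange(.56,.69,.02):
    s=q[(q[:,0]>=a)&(q[:,0]<a+.02)]
    if len(s): print(round(a+.01,3),len(s),s[:,1].min(),s[:,1].max(),(s[:,1].min()+s[:,1].max())/2,np.percentile(s[:,2],[10,50,95]))
need(0,0,0)
p=env.camera("top"); P=cloud(p);im=p["image"].astype(int)
np.savez("top2.npz",**p)
E
```

```text
time_s: 6.35
tool_pos: [0.5492, -0.0095, 0.1319]
ee_rot: [180.0, -0.1, -2.5]
force: [0.3, -0.2, -1.1]
width: 0.593
grasp_force: 3.5
tongs_left 0.89 [284. 323.] [ 0.523  -0.0066  0.0177]
0.57 15262 -0.06269079093652466 0.05241890788212398 -0.0051359415272003404 [0.1209 0.1612 0.179 ]
0.59 13836 -0.04001946211756746 0.016857486495101187 -0.011580987811233137 [0.1469 0.166  0.1786]
0.61 2958 -0.0407965175743013 0.017377230086259778 -0.01170964374402076 [0.1687 0.1754 0.1796]
shift/0.1: [-5.48   0.142  1.313] turn z: None pose [ 0.5483 -0.0095  0.1303] [-180.      0.1    -2.47]
```

View pics/wrist2.png

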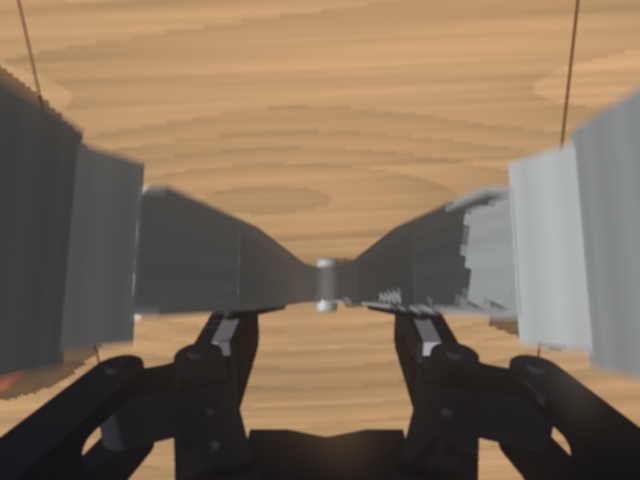

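The wrist view shows the heads swung up towards the camera, with the pivot hanging at (285,325), so the tongs have pitched in the loose grip. I'll check this from the side.

Run:
```python
from h import *
np.set_printoptions(precision=4,suppress=True)
p=env.camera("scene"); np.savez("scene2.npz",**p)
cv2.imwrite("pics/scene2c.png",cv2.resize(p["image"][100:300,240:440,::-1],(600,600)))
for l in ("tongs","tongs_left","tongs_bite"):
    for q in env.tip_of(p,l)[:2]: print(l,round(q["score"],2),np.round(q["position"]),px2w(p,*q["position"]))
```

```text
tongs 0.64 [245. 274.] [ 0.5536 -0.2548  0.0056]
tongs 0.58 [209. 364.] [0.5513 0.0105 0.0602]
tongs_left 0.64 [214. 352.] [ 0.5308 -0.0152  0.0227]
tongs_bite 0.87 [195. 368.] [0.5477 0.0176 0.1156]
```

View pics/scene2c.png

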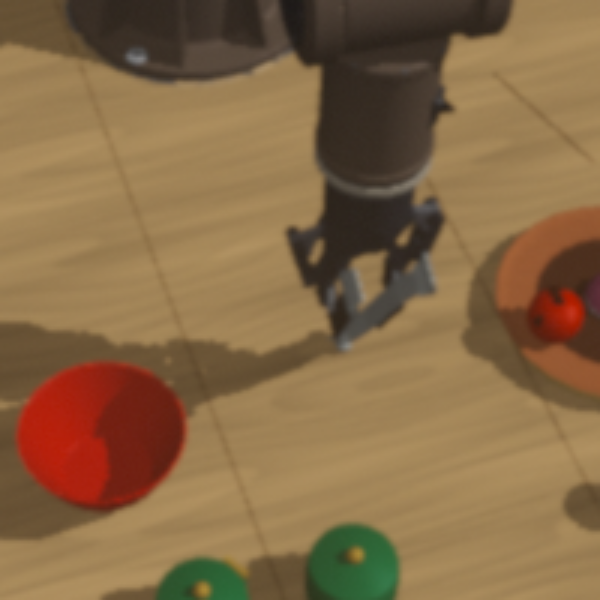

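The tongs swung in the weak 4 N grip and now hang nearly upright with the pivot down near the table. The 8 N upward force earlier suggests the fingertips were also pressing on the table. I'll lay the tongs down again in an arc around the pivot and then grip them again.

```bash
python3 -m jog '[[[0,0,0,0.1,0,0.03,-0.18],[0,0,0,0.21,0,0.07,-0.18],[0,0,0,0.31,0,0.13,-0.18],[0,0,0,0.41,0,0.2,-0.18],[0,0,0,0.49,0,0.27,-0.18],[0,0,0,0.57,0,0.35,-0.18],[0,0,0,0.64,0,0.45,-0.18],[0,0,0,0.7,0,0.55,-0.18],[0,0,0,0.74,0,0.65,-0.18],[0,0,0,0.77,0,0.75,-0.18],[0,0,0,0.79,0,0.8,-0.18],[0,0,0,0.79,0,0.8,-0.18]]]'
python3 - <<'E'
from h import *
np.set_printoptions(precision=4,suppress=True)
need(0,0,0)
p=env.camera("scene"); np.savez("scene3.npz",**p)
cv2.imwrite("pics/scene3c.png",cv2.resize(p["image"][130:280,280:430,::-1],(600,600)))
for l in ("tongs","tongs_left","tongs_bite"):
    for q in env.tip_of(p,l)[:2]: print(l,round(q["score"],2),np.round(q["position"]),px2w(p,*q["position"]))
p=env.camera("wrist"); save(p,"wrist3"); 
for l in ("tongs","tongs_left","tongs_bite"):
    for q in env.tip_of(p,l)[:2]: print(l,round(q["score"],2),np.round(q["position"]),px2w(p,*q["position"]))
E
```

```text
time_s: 8.3
tool_pos: [0.6276, -0.0129, 0.0509]
ee_rot: [-180.0, 0.0, -2.5]
force: [-0.8, 0.4, -1.2]
width: 0.592
grasp_force: 3.7
shift/0.1: [-6.276  0.141  0.513] turn z: None pose [ 0.6276 -0.0129  0.0509] [-180.      0.04   -2.47]
tongs_bite 0.68 [272. 377.] [ 0.7169 -0.0122 -0.0022]
```

View pics/scene3c.png

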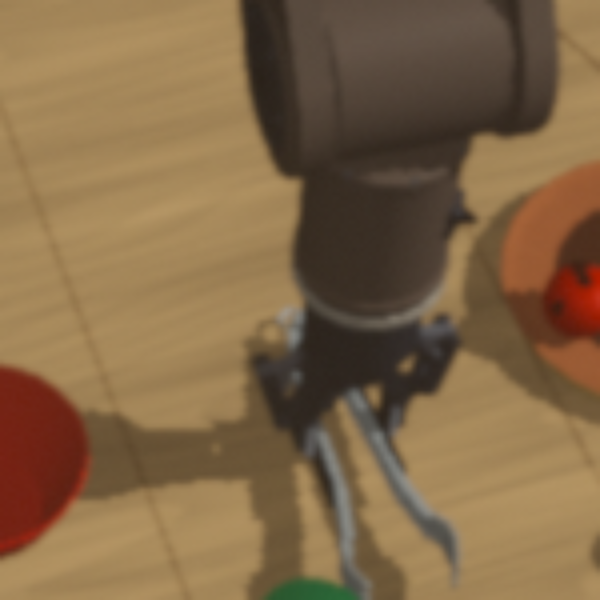

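The scene crop shows the tongs roughly level again, with the heads forward and near the salt cellar. I'll measure their pitch and the gap to the cellar.

Run:
```python
from h import *
np.set_printoptions(precision=4,suppress=True)
p=env.camera("wrist"); P=cloud(p); ok=p["depth"]>0
q=P[ok&(P[...,2]>.004)&(P[...,2]<.085)&(P[...,0]>.5)&(P[...,0]<.80)&(abs(P[...,1])<.07)]
for a in np.arange(.5,.80,.02):
    s=q[(q[:,0]>=a)&(q[:,0]<a+.02)]
    if len(s): print("wrist",round(a+.01,3),len(s),s[:,1].min(),s[:,1].max(),np.percentile(s[:,2],[5,50,95]))
p=dict(np.load("scene3.npz")); P=cloud(p); im=p["image"].astype(int); ok=p["depth"]>0
m=ok&(im[...,1]>im[...,0]+25)&(im[...,1]>im[...,2]+15)&(P[...,0]>.65)&(P[...,1]<.0)&(P[...,1]>-.32)&(P[...,2]>.02)
s=P[m]; s1=s[s[:,1]>-.165]; print("cellar",s1.min(0),s1.max(0))
q=P[ok&(P[...,2]>.004)&(P[...,2]<.085)&(P[...,0]>.5)&(P[...,0]<.80)&(abs(P[...,1])<.06)]
for a in np.arange(.5,.80,.02):
    s=q[(q[:,0]>=a)&(q[:,0]<a+.02)]
    if len(s): print("scene",round(a+.01,3),len(s),s[:,1].min(),s[:,1].max(),np.percentile(s[:,2],[5,50,95]))
```

```text
wrist 0.55 9 -0.021521330396234058 0.0013812614588685698 [0.0099 0.0102 0.0111]
wrist 0.57 567 -0.02940174792389254 0.004119633976599878 [0.0105 0.0119 0.0141]
wrist 0.59 2554 -0.03505719352411635 0.012043750454696609 [0.0139 0.0337 0.0372]
wrist 0.61 4324 -0.06997056307364195 0.034566166329671064 [0.0165 0.0372 0.0841]
wrist 0.63 19559 -0.06999527385111749 0.04661240733871684 [0.037  0.0698 0.0845]
wrist 0.65 7538 -0.046984238373331405 0.045750986819829614 [0.0217 0.0436 0.0836]
wrist 0.67 4803 -0.04163962162663598 0.012417635791672769 [0.0235 0.0433 0.046 ]
wrist 0.69 4831 -0.044910116552203394 0.012451563368688374 [0.0256 0.0452 0.0472]
wrist 0.71 5826 -0.052916478080811805 0.017423447901725755 [0.028  0.0475 0.053 ]
wrist 0.73 2257 -0.054444024219039724 0.020349988999139482 [0.0268 0.0441 0.0558]
cellar [ 0.7401 -0.1303  0.0312] [ 0.8181 -0.0577  0.0722]
scene 0.51 15 -0.05360107335457298 0.0019902889815073266 [0.0045 0.016  0.0179]
scene 0.53 33 -0.054319730436643565 -0.004637999227805389 [0.0045 0.0269 0.0352]
scene 0.55 9 -0.05332646781564376 -0.017145148831689605 [0.0042 0.00
[... 257 characters left out ...]
 217 -0.05878126701100439 0.05552941645205228 [0.0092 0.0519 0.0837]
scene 0.65 129 -0.059460933157346074 0.05930655026173565 [0.0043 0.0395 0.0809]
scene 0.67 100 -0.05885317634609766 0.05496392783757997 [0.0043 0.0333 0.0459]
scene 0.69 73 -0.04730414618798573 0.059419937950378254 [0.0044 0.0349 0.0493]
scene 0.71 86 -0.057032747981151544 0.05704379154419725 [0.0043 0.0356 0.0511]
scene 0.73 84 -0.05276439895014795 0.057444335501762145 [0.0043 0.0349 0.058 ]
scene 0.75 78 -0.05376749024499555 0.057829823993258755 [0.0044 0.0411 0.0594]
scene 0.77 38 -0.05981951166852184 0.05897492515377639 [0.0042 0.0057 0.0645]
scene 0.79 39 -0.059851959482946304 0.05691614534528122 [0.0042 0.0064 0.0619]
```

View pics/wrist3.png

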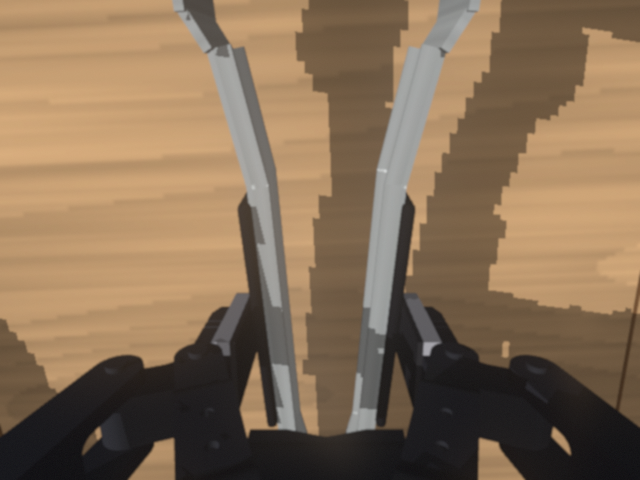

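The tongs are about 6° heads-up and resting on the pivot, gripped roughly 7 mm behind their origin, with the cellar clear. I'll lower them flat while backing away, squeeze to about 45 mm where the sleeves are nearly parallel, and lift gently.

```bash
python3 -m jog '[[[0,0,0,-0.05,0,0.08,-0.18],[0,0,0,-0.1,0,0.13,-0.18],[0,0,0,-0.25,0,0.15,-0.18],[0,0,0,-0.4,0,0.15,-0.18],[0,0,0,-0.4,0,0.15,-0.1],[0,0,0,-0.4,0,0.15,-0.06],[0,0,0,-0.4,0,0.15,-0.06],[0,0,0,-0.4,0,0.15,-0.06]]]'
python3 -m jog '[[[0,0,0,0,0,-0.02,-0.06],[0,0,0,0,0,-0.05,-0.06],[0,0,0,0,0,-0.08,-0.06],[0,0,0,0,0,-0.12,-0.06],[0,0,0,0,0,-0.16,-0.06],[0,0,0,0,0,-0.18,-0.06],[0,0,0,0,0,-0.18,-0.06]]]'
cat >> h.py <<'E'
def tongs():
    """tongs' edge heights in the wrist picture, along the tool's x ahead of the TCP"""
    s=env.get_state(); p=env.camera("wrist"); P=cloud(p)
    R=Ro.from_euler('xyz',s["ee_rot"],degrees=True).as_matrix(); L=(P-s["tool_pos"])@R
    for a in np.arange(-.08,.14,.02):
        m=(p["depth"]>0)&(L[...,0]>a)&(L[...,0]<=a+.02)&(abs(L[...,1])<.048)&(L[...,2]>-.06)&(P[...,2]>.006)
        q=L[m]
        if len(q)>20: print("x %.2f n %d  y %.4f %.4f  world z %s"%(a+.01,len(q),q[:,1].min(),q[:,1].max(),np.round(np.percentile(P[m][:,2],[5,50,90]),4)))
    return p
E
python3 - <<'E'
from h import *
save(tongs(),"wrist4"); need(0,0,0)
E
```

```text
time_s: 9.75
tool_pos: [0.5882, -0.0112, 0.0364]
ee_rot: [180.0, -0.0, -2.5]
force: [-1.2, 0.7, 1.7]
width: 0.533
grasp_force: 4.2
time_s: 10.62
tool_pos: [0.588, -0.0112, 0.0545]
ee_rot: [180.0, -0.0, -2.5]
force: [-0.6, 0.4, -2.1]
width: 0.533
grasp_force: 4.1
x -0.05 n 521  y -0.0217 0.0176  world z [0.0227 0.0238 0.0425]
x -0.03 n 3129  y -0.0222 0.0217  world z [0.0235 0.043  0.0457]
x -0.01 n 9756  y -0.0480 0.0480  world z [0.0251 0.0691 0.0907]
x 0.01 n 38040  y -0.0480 0.0480  world z [0.0431 0.0899 0.1114]
x 0.03 n 4482  y -0.0236 0.0235  world z [0.0242 0.0438 0.0464]
x 0.05 n 4290  y -0.0237 0.0236  world z [0.0243 0.0436 0.0458]
x 0.07 n 4273  y -0.0256 0.0254  world z [0.0244 0.0437 0.0446]
x 0.09 n 4091  y -0.0326 0.0327  world z [0.0246 0.0441 0.0482]
x 0.11 n 467  y -0.0307 0.0306  world z [0.0189 0.0279 0.039 ]
shift/0.1: [-5.878  0.141  0.543] turn z: None pose [ 0.5879 -0.0112  0.0543] [180.    -0.    -2.47]
```

```bash
python3 -m jog '[[[0,0,0,0,0,0,-0.06],[0,0,0,0,0,0,-0.06],[0,0,0,0,0,0,-0.06],[0,0,0,0,0,0,-0.06]]]'
python3 - <<'E'
from h import *
p=tongs(); need(0,0,0)
E
```

```text
time_s: 11.18
tool_pos: [0.5879, -0.0112, 0.0543]
ee_rot: [-180.0, 0.0, -2.5]
force: [-0.2, 0.2, -0.7]
width: 0.531
grasp_force: 4.1
x -0.05 n 516  y -0.0217 0.0175  world z [0.0225 0.0235 0.0424]
x -0.03 n 3136  y -0.0222 0.0217  world z [0.0233 0.0427 0.0454]
x -0.01 n 9718  y -0.0480 0.0480  world z [0.0251 0.0689 0.0904]
x 0.01 n 38067  y -0.0480 0.0480  world z [0.0428 0.0896 0.1111]
x 0.03 n 4471  y -0.0240 0.0236  world z [0.024  0.0435 0.0462]
x 0.05 n 4281  y -0.0238 0.0236  world z [0.0241 0.0434 0.0456]
x 0.07 n 4270  y -0.0256 0.0255  world z [0.0241 0.0434 0.0444]
x 0.09 n 4110  y -0.0327 0.0325  world z [0.0244 0.0438 0.0479]
x 0.11 n 476  y -0.0307 0.0306  world z [0.0188 0.0278 0.0389]
shift/0.1: [-5.878  0.141  0.543] turn z: None pose [ 0.5879 -0.0112  0.0543] [-180.      0.     -2.47]
```

The tongs are level (top edge 43.5 mm along their whole length) and holding. Next I'll fit the tomato, its neighbours and the bowl from the saved clouds.

Run:
```python
from h import *
from scipy.optimize import least_squares
np.set_printoptions(precision=4,suppress=True)
W=np.load("w1.npy"); wim=cv2.imread("pics/wrist1.png")[:,:,::-1]
S=[("wrist",W,wim.astype(int))]
for n in ("top0","scene0","top2"):
    p=dict(np.load(n+".npz")); S.append((n,cloud(p),p["image"].astype(int)))
for n,P,im in S:
    R,G,B=im[...,0],im[...,1],im[...,2]
    box=lambda x,y,r,z:(np.hypot(P[...,0]-x,P[...,1]-y)<r)&(P[...,2]>z)&(P[...,2]<.075)
    for nm,x,y,a,c,z0 in (("tomato",.575,.18,.0265,.0225,.042),("onion",.56,.25,.0275,.034,.018),("tomatillo",.56,.325,.0205,.017,.036)):
        m=box(x,y,.036,.030); q=P[m]
        if len(q)<25: print(n,nm,len(q)); continue
        f=lambda v:(np.sqrt(((q[:,0]-v[0])**2+(q[:,1]-v[1])**2)/a**2+(q[:,2]-z0)**2/c**2)-1)*a
        r=least_squares(f,[x,y],loss="soft_l1",f_scale=.002); print(n,nm,len(q),r.x,"med err",np.median(abs(f(r.x))))
```

```text
wrist tomato 4360 [0.5765 0.1818] med err 0.0006246433035396381
wrist onion 1
wrist tomatillo 0
top0 tomato 393 [0.574  0.1806] med err 0.0013704846083123926
top0 onion 328 [0.5581 0.256 ] med err 0.003043924282202719
top0 tomatillo 239 [0.5578 0.3316] med err 0.0015581174637580965
scene0 tomato 278 [0.5772 0.1847] med err 0.0016471945068959515
scene0 onion 193 [0.5606 0.2587] med err 0.002448262841804617
scene0 tomatillo 149 [0.5612 0.3355] med err 0.0016248178658764033
top2 tomato 0
top2 onion 214 [0.5553 0.2481] med err 0.0023167892617261083
top2 tomatillo 239 [0.558  0.3319] med err 0.0016816214927389758
```

Run:
```python
from h import *
np.set_printoptions(precision=4,suppress=True)
s=env.get_state(); p=env.camera("wrist"); P=cloud(p)
def prof(P,im,o,yaw,lo,hi,cl):
    c,sn=np.cos(np.radians(yaw)),np.sin(np.radians(yaw)); x=(P[...,0]-o[0])*c+(P[...,1]-o[1])*sn; y=-(P[...,0]-o[0])*sn+(P[...,1]-o[1])*c
    m=(P[...,2]>lo)&(P[...,2]<hi)&(abs(y)<.05)
    out={}
    for a in np.arange(.03,.13,.004):
        k=m&(x>=a)&(x<a+.004)
        out[round(a+.002,3)]=(k.sum(),round((y[k].max()-y[k].min())/2*1000+cl*(107+a*1000),1)) if k.sum()>5 else None
    return out
W=np.load("w1.npy"); wim=cv2.imread("pics/wrist1.png")[:,:,::-1].astype(int)
A=prof(W,wim,(.5495,-.0102),-2.47,.02,.05,0)
B=prof(P,p["image"],s["tool_pos"],s["ee_rot"][2],.025,.056,0.052)
for k in A: print(k,A[k],B[k])
```

```text
0.032 (np.int64(128), np.float64(30.3)) (np.int64(809), np.float64(30.5))
0.036 (np.int64(125), np.float64(30.4)) (np.int64(817), np.float64(30.8))
0.04 (np.int64(130), np.float64(30.8)) (np.int64(842), np.float64(31.2))
0.044 (np.int64(89), np.float64(29.6)) (np.int64(861), np.float64(31.4))
0.048 (np.int64(104), np.float64(28.8)) (np.int64(812), np.float64(31.4))
0.052 (np.int64(89), np.float64(29.5)) (np.int64(610), np.float64(28.9))
0.056 (np.int64(86), np.float64(30.3)) (np.int64(651), np.float64(29.9))
0.06 (np.int64(100), np.float64(31.2)) (np.int64(649), np.float64(30.9))
0.064 (np.int64(96), np.float64(32.8)) (np.int64(691), np.float64(31.9))
0.068 (np.int64(89), np.float64(33.4)) (np.int64(710), np.float64(33.0))
0.072 (np.int64(108), np.float64(34.4)) (np.int64(736), np.float64(33.8))
0.076 (np.int64(88), np.float64(35.3)) (np.int64(774), np.float64(34.6))
0.08 (np.int64(109), np.float64(36.6)) (np.int64(803), np.float64(35.7))
0.084 (np.int64(101), np.float64(38.0)) (np.int64(812), np.float64(36.5))
0.088 (np.int64(58), np.float64(40.5)) (np.int64(881), np.float64(37.5))
0.092 (np.int64(56), np.float64(42.6)) (np.int64(706), np.float64(39.8))
0.096 (np.int64(54), np.float64(42.9)) (np.int64(601), np.float64(42.2))
0.1 (np.int64(54), np.float64(43.1)) (np.int64(491), np.float64(43.3))
0.104 (np.int64(54), np.float64(43.6)) (np.int64(105), np.float64(41.4))
0.108 (np.int64(61), np.float64(43.9)) None
0.112 (np.int64(68), np.float64(43.7)) None
0.116 (np.int64(71), np.float64(42.1)) None
0.12 (np.int64(75), np.float64(40.8)) None
0.124 (np.int64(62), np.float64(39.8)) None
0.128 None None
```

```bash
python3 -m jog '[[[0,0,0,0,0,-0.02,-0.06],[0,0,0,0,0,-0.06,-0.06],[0,0,0,0,0,-0.12,-0.06],[0,0,0,0,0,-0.2,-0.06],[0,0,0,0,0,-0.28,-0.06],[0,0,0,0,0,-0.36,-0.06],[0,0,0,0,0,-0.44,-0.06],[0,0,0,0,0,-0.52,-0.06],[0,0,0,0,0,-0.58,-0.06],[0,0,0,0,0,-0.61,-0.06],[0,0,0,0,0,-0.63,-0.06],[0,0,0,0,0,-0.63,-0.06]]]'
python3 - <<'E'
from h import *
p=tongs(); need(0,0,0)
E
python3 -m jog '[[[0,0,-0.02,0,0,0,-0.06],[0,0,-0.06,0,0,0,-0.06],[0,0,-0.11,0,0,0,-0.06],[0,0,-0.16,0,0,0,-0.06],[0,0,-0.21,0,0,0,-0.06],[0,0,-0.26,0,0,0,-0.06],[0,0,-0.31,0,0,0,-0.06],[0,0,-0.36,0,0,0,-0.06],[0,0,-0.41,0,0,0,-0.06],[0,0,-0.46,0,0,0,-0.06],[0,0,-0.5,0,0,0,-0.06],[0,0,-0.528,0,0,0,-0.06],[0,0,-0.528,0,0,0,-0.06],[0,0,-0.528,0,0,0,-0.06]]]'
python3 - <<'E'
from h import *
p=tongs(); need(.5808,.0711,.115,92.5)
E
```

```text
time_s: 12.78
tool_pos: [0.5879, -0.0112, 0.1173]
ee_rot: [-180.0, 0.0, -2.5]
force: [0.4, 0.1, -1.2]
width: 0.53
grasp_force: 4.1
x -0.05 n 516  y -0.0179 0.0177  world z [0.0853 0.0865 0.1054]
x -0.03 n 3135  y -0.0223 0.0220  world z [0.0863 0.1058 0.1085]
x -0.01 n 9715  y -0.0480 0.0480  world z [0.0883 0.1317 0.1534]
x 0.01 n 38026  y -0.0480 0.0480  world z [0.1059 0.1526 0.1741]
x 0.03 n 4477  y -0.0238 0.0234  world z [0.087  0.1065 0.1092]
x 0.05 n 4279  y -0.0239 0.0236  world z [0.0871 0.1064 0.1086]
x 0.07 n 4268  y -0.0258 0.0255  world z [0.0871 0.1064 0.1073]
x 0.09 n 4111  y -0.0328 0.0327  world z [0.0873 0.1068 0.1109]
x 0.11 n 468  y -0.0306 0.0306  world z [0.0818 0.0905 0.1018]
shift/0.1: [-5.877  0.141  1.173] turn z: None pose [ 0.5878 -0.0112  0.1172] [-1.80e+02  1.00e-02 -2.47e+00]
time_s: 14.58
tool_pos: [0.5879, -0.0112, 0.1172]
ee_rot: [-180.0, -0.0, 92.4]
force: [-0.5, -0.4, -0.8]
width: 0.534
grasp_force: 4.1
x -0.05 n 421  y -0.0177 0.0162  world z [0.0853 0.0863 0.1027]
x -0.03 n 3071  y -0.0227 0.0214  world z [0.0862 0.1057 0.1084]
x -0.01 n 9154  y -0.0480 0.0480  world z [0.0874 0.1309 0.1534]
x 0.01 n 38792  y -0.0480 0.0480  world z [0.1058 0.1521 0.174 ]
x 0.03 n 4455  y -0.0242 0.0230  world z [0.0869 0.1064 0.1091]
x 0.05 n 4319  y -0.0245 0.0231  world z [0.087  0.1063 0.1087]
x 0.07 n 4259  y -0.0262 0.0247  world z [0.087  0.1063 0.1073]
x 0.09 n 4198  y -0.0330 0.0317  world z [0.0873 0.1067 0.1108]
x 0.11 n 604  y -0.0332 0.0324  world z [0.0821 0.0929 0.1097]
shift/0.1: [ 0.825 -0.035  0.022] turn z: -0.0002 pose [ 0.5878 -0.0112  0.1172] [-179.99   -0.     92.47]
```

```bash
python3 -m jog '[[[0,0,0,0.04,0,0,-0.06],[0,0,0,0.12,-0.01,0,-0.06],[0,0,0,0.24,-0.02,0,-0.06],[0,0,0,0.36,-0.03,0,-0.06],[0,0,0,0.48,-0.035,0,-0.08],[0,0,0,0.6,-0.035,0,-0.1],[0,0,0,0.7,-0.035,0,-0.12],[0,0,0,0.78,-0.035,0,-0.14],[0,0,0,0.82,-0.035,0,-0.14],[0,0,0,0.825,-0.035,0,-0.14],[0,0,0,0.825,-0.035,0,-0.14]]]'
python3 - <<'E'
from h import *
from scipy.optimize import least_squares
p=tongs(); save(p,"wrist5"); need(.5808,.0711,.115,92.5)
for n in ("wrist","scene"):
    if n!="wrist": p=env.camera(n); cv2.imwrite("pics/scene5c.png",cv2.resize(p["image"][130:280,340:490,::-1],(600,600)))
    P=cloud(p); im=p["image"].astype(int)
    m=(im[...,0]>80)&(im[...,0]>2.5*im[...,1])&(im[...,0]>2.5*im[...,2])&(np.hypot(P[...,0]-.576,P[...,1]-.182)<.04)&(P[...,2]>.028)&(P[...,2]<.068)
    q=P[m]; print(n,len(q))
    if len(q)>30:
        f=lambda v:(np.sqrt(((q[:,0]-v[0])**2+(q[:,1]-v[1])**2)/.0265**2+(q[:,2]-.042)**2/.0225**2)-1)*.0265
        r=least_squares(f,[.576,.182],loss="soft_l1",f_scale=.002); print(r.x,np.median(abs(f(r.x))))
E
```

```text
time_s: 16.0
tool_pos: [0.5807, 0.0709, 0.1173]
ee_rot: [-180.0, 0.0, 92.6]
force: [-0.3, -0.1, -0.7]
width: 0.571
grasp_force: 3.9
x -0.05 n 476  y -0.0188 0.0178  world z [0.0854 0.0865 0.0874]
x -0.03 n 3151  y -0.0238 0.0225  world z [0.0865 0.1059 0.1087]
x -0.01 n 8651  y -0.0480 0.0480  world z [0.0875 0.1243 0.1523]
x 0.01 n 37132  y -0.0480 0.0480  world z [0.1063 0.1512 0.1743]
x 0.03 n 4612  y -0.0263 0.0249  world z [0.0876 0.1072 0.1099]
x 0.05 n 4503  y -0.0265 0.0254  world z [0.0879 0.1072 0.1096]
x 0.07 n 6698  y -0.0479 0.0295  world z [0.02   0.1062 0.1082]
x 0.09 n 12100  y -0.0480 0.0480  world z [0.0165 0.0566 0.1089]
x 0.11 n 8302  y -0.0479 0.0473  world z [0.0162 0.0576 0.0634]
x 0.13 n 603  y -0.0479 0.0472  world z [0.016  0.0171 0.0181]
shift/0.1: [0.003 0.001 0.023] turn z: 0.0003 pose [0.5808 0.0708 0.1173] [180.     0.    92.56]
wrist 5884
[0.57618434 0.18273229] 0.0005521863091827405
scene 106
[0.57673089 0.18427742] 0.0013550580139288506
```

View pics/wrist5.png

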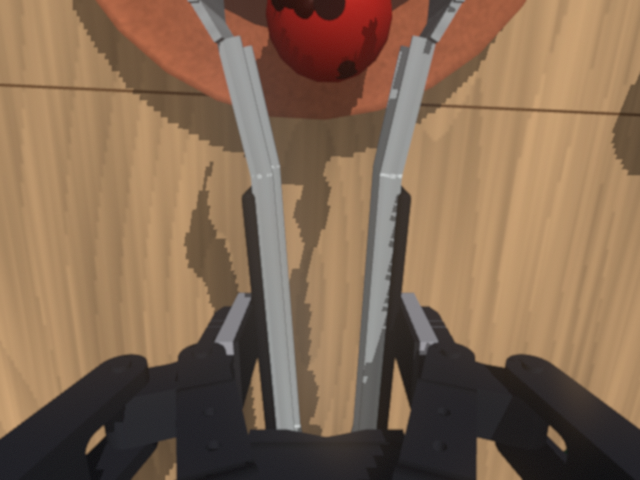

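In the wrist view the tomato, at (30,330), sits centred between the heads, and the fit gives (0.576, 0.183), about 1 mm off the bite. I'll descend around it.

```bash
python3 -m jog '[[[0,0,0,0.01,0.01,0.03,-0.14],[0,0,0,0.01,0.01,0.08,-0.14],[0,0,0,0.01,0.01,0.15,-0.14],[0,0,0,0.01,0.01,0.22,-0.14],[0,0,0,0.01,0.01,0.29,-0.14],[0,0,0,0.01,0.01,0.36,-0.14],[0,0,0,0.01,0.01,0.42,-0.14],[0,0,0,0.01,0.01,0.46,-0.14],[0,0,0,0.01,0.01,0.47,-0.14],[0,0,0,0.01,0.01,0.47,-0.14]]]'
python3 - <<'E'
from h import *
p=tongs(); need(0,0,0)
E
python3 -m jog '[[[0,0,0,0,0,0,-0.1],[0,0,0,0,0,0,-0.06],[0,0,0,0,0,0,-0.02],[0,0,0,0,0,0,0],[0,0,0,0,0,0,0.01],[0,0,0,0,0,0,0.01],[0,0,0,0,0,0,0.01]]]'
python3 -m jog '[[[0,0,0,0,0,0,0.03],[0,0,0,0,0,0,0.03],[0,0,0,0,0,0,0.03]]]'
```

```text
time_s: 17.35
tool_pos: [0.5817, 0.0721, 0.0704]
ee_rot: [180.0, -0.0, 92.6]
force: [-0.7, -0.2, -1.3]
width: 0.567
grasp_force: 3.9
x -0.05 n 477  y -0.0191 0.0179  world z [0.0384 0.0394 0.0403]
x -0.03 n 3174  y -0.0238 0.0226  world z [0.0395 0.059  0.0618]
x -0.01 n 8620  y -0.0480 0.0480  world z [0.0406 0.0775 0.1054]
x 0.01 n 37101  y -0.0480 0.0480  world z [0.0594 0.1042 0.1273]
x 0.03 n 4624  y -0.0262 0.0250  world z [0.0407 0.0603 0.063 ]
x 0.05 n 4530  y -0.0264 0.0256  world z [0.041  0.0604 0.0627]
x 0.07 n 8437  y -0.0480 0.0405  world z [0.0192 0.0414 0.0612]
x 0.09 n 19349  y -0.0480 0.0480  world z [0.0165 0.0525 0.0615]
x 0.11 n 3807  y -0.0480 0.0480  world z [0.0162 0.0184 0.0607]
shift/0.1: [-0.459 -5.845  0.703] turn z: None pose [0.5818 0.0721 0.0705] [179.98  -0.    92.57]
time_s: 18.27
tool_pos: [0.5816, 0.0721, 0.0703]
ee_rot: [-180.0, 0.0, 92.6]
force: [0.7, 0.1, -2.2]
width: 0.494
grasp_force: 4.3
time_s: 18.65
tool_pos: [0.5817, 0.0721, 0.0703]
ee_rot: [-180.0, -0.0, 92.6]
force: [0.1, -0.9, -1.0]
width: 0.487
grasp_force: 4.4
```

```bash
python3 -m jog '[[[0,0,0,0,0,0,0.05],[0,0,0,0,0,0,0.05],[0,0,0,0,0,0,0.05]]]'|tail -2
python3 -m jog '[[[0,0,0,0,0,0,0.065],[0,0,0,0,0,0,0.065],[0,0,0,0,0,0,0.065]]]'|tail -2
python3 -m jog '[[[0,0,0,0,0,0,0.075],[0,0,0,0,0,0,0.075],[0,0,0,0,0,0,0.075]]]'|tail -2
```

```text
width: 0.478
grasp_force: 11.7
width: 0.466
grasp_force: 21.7
width: 0.471
grasp_force: 28.8
```

The grasp force is 28.8 N, which puts about 12 N on each head and is well under the 25 N limit. Lifting slowly.

```bash
python3 -m jog '[[[0,0,0,0,0,-0.03,0.075],[0,0,0,0,0,-0.08,0.075],[0,0,0,0,0,-0.15,0.075],[0,0,0,0,0,-0.22,0.075],[0,0,0,0,0,-0.29,0.075],[0,0,0,0,0,-0.36,0.075],[0,0,0,0,0,-0.4,0.075],[0,0,0,0,0,-0.4,0.075]]]'
python3 - <<'E'
from h import *
p=tongs(); save(p,"wrist6")
p=env.camera("scene"); cv2.imwrite("pics/scene6c.png",cv2.resize(p["image"][130:280,340:490,::-1],(600,600)))
for q in env.tip_of(p,"tomato_center")[:3]: print(q["score"],q["position"],px2w(p,*q["position"]))
E
```

```text
time_s: 20.78
tool_pos: [0.5818, 0.0721, 0.1106]
ee_rot: [180.0, -0.0, 92.6]
force: [-0.4, -0.9, -2.8]
width: 0.468
grasp_force: 28.9
x -0.05 n 421  y -0.0170 0.0156  world z [0.078  0.0792 0.098 ]
x -0.03 n 2951  y -0.0212 0.0201  world z [0.079  0.0983 0.101 ]
x -0.01 n 9932  y -0.0480 0.0480  world z [0.0974 0.1403 0.1484]
x 0.01 n 41227  y -0.0480 0.0480  world z [0.0985 0.1495 0.1671]
x 0.03 n 4210  y -0.0214 0.0201  world z [0.0795 0.0989 0.1015]
x 0.05 n 4104  y -0.0214 0.0202  world z [0.0795 0.0987 0.1011]
x 0.07 n 6287  y -0.0479 0.0403  world z [0.0194 0.0975 0.0994]
x 0.09 n 16256  y -0.0480 0.0480  world z [0.0166 0.0939 0.1004]
x 0.11 n 3057  y -0.0480 0.0480  world z [0.0162 0.0882 0.1009]
0.65 [199.0, 428.8] [0.60423777 0.17261954 0.10412806]
0.6 [260.3, 451.0] [0.76961393 0.17210256 0.04441371]
```

View pics/scene6c.png

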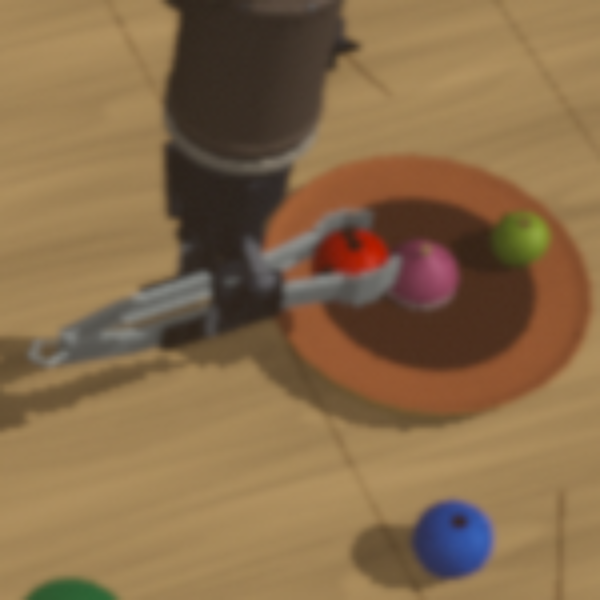

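The scene crop shows the tomato held level in the heads, clear of the comal, with the onion and tomatillo undisturbed. I'll raise it and carry it to the bowl.

```bash
python3 -m jog '[[[0,0,0,-0.03,0,-0.05,0.075],[0,0,0,-0.1,0,-0.15,0.075],[0,0,0,-0.2,0,-0.27,0.075],[0,0,0,-0.32,0,-0.39,0.075],[0,0,0,-0.45,0,-0.51,0.075],[0,0,0,-0.58,0,-0.62,0.075],[0,0,0,-0.72,0,-0.7,0.075],[0,0,0,-0.86,0,-0.74,0.075],[0,0,0,-1,0,-0.75,0.075]]]'|tail -5
python3 -m jog '[[[0,0,0,-0.15,0,0,0.075],[0,0,0,-0.32,0,0,0.075],[0,0,0,-0.49,0,0,0.075],[0,0,0,-0.66,0,0,0.075],[0,0,0,-0.83,0,0,0.075],[0,0,0,-1,0,0,0.075]]]'|tail -5
python3 -m jog '[[[0,0,0,-0.17,0,0,0.075],[0,0,0,-0.34,0,0,0.075],[0,0,0,-0.51,0,0,0.075],[0,0,0,-0.68,0,0,0.075],[0,0,0,-0.85,0,0,0.075],[0,0,0,-1,0,0,0.075]]]'|tail -5
python3 -m jog '[[[0,0,0,-0.15,0,0,0.075],[0,0,0,-0.3,0,0,0.075],[0,0,0,-0.45,0,0,0.075],[0,0,0,-0.58,0,0,0.075],[0,0,0,-0.7,0,0,0.075],[0,0,0,-0.8,0,0,0.075],[0,0,0,-0.87,0,0,0.075],[0,0,0,-0.9,0,0,0.075],[0,0,0,-0.9,0,0,0.075]]]'
python3 - <<'E'
from h import *
need(.594,-.372,.186,92.5)
E
```

```text
tool_pos: [0.5861, -0.0288, 0.1854]
ee_rot: [-180.0, -0.0, 92.6]
force: [-0.0, -0.6, -1.7]
width: 0.467
grasp_force: 28.9
tool_pos: [0.5907, -0.1289, 0.1853]
ee_rot: [180.0, -0.0, 92.6]
force: [-0.1, -0.0, -1.4]
width: 0.468
grasp_force: 28.9
tool_pos: [0.5952, -0.2288, 0.1853]
ee_rot: [180.0, 0.0, 92.6]
force: [-0.9, -0.3, -2.0]
width: 0.473
grasp_force: 28.9
time_s: 24.68
tool_pos: [0.5991, -0.3175, 0.1852]
ee_rot: [-180.0, -0.0, 92.6]
force: [-0.2, -0.5, -2.2]
width: 0.465
grasp_force: 28.9
shift/0.1: [-0.542 -0.076 -0.008] turn z: 0.0004 pose [ 0.5991 -0.3175  0.1852] [-1.7999e+02 -1.0000e-02  9.2570e+01]
```

```bash
python3 -m jog '[[[0,0,0,-0.05,-0.01,0,0.075],[0,0,0,-0.15,-0.03,0,0.075],[0,0,0,-0.27,-0.05,0,0.075],[0,0,0,-0.38,-0.07,0,0.075],[0,0,0,-0.47,-0.076,0,0.075],[0,0,0,-0.52,-0.076,0,0.075],[0,0,0,-0.54,-0.076,0,0.075],[0,0,0,-0.54,-0.076,0,0.075],[0,0,0,-0.54,-0.076,0,0.075],[0,0,0,-0.54,-0.076,0,0.075],[0,0,0,-0.54,-0.076,0,0.075]]]'
python3 - <<'E'
from h import *
np.set_printoptions(precision=4,suppress=True)
for n in ("scene","top"):
    p=env.camera(n); P=cloud(p); ok=p["depth"]>0; im=p["image"].astype(int)
    m=ok&(P[...,0]>.45)&(P[...,0]<.72)&(P[...,1]>-.37)&(P[...,1]<-.16)&(P[...,2]>.062)&(P[...,2]<.08)
    s=P[m]; print(n,"rim",s.min(0),s.max(0),(s.min(0)+s.max(0))/2)
    m=ok&(im[...,0]>80)&(im[...,0]>2.5*im[...,1])&(abs(P[...,0]-.59)<.06)&(abs(P[...,1]+.26)<.06)&(P[...,2]>.11)
    s=P[m]; print("tomato",len(s),s.min(0),s.max(0),s.mean(0))
    if n=="scene": cv2.imwrite("pics/end.png",cv2.resize(p["image"][130:350,140:440,::-1],(800,586)))
E
```

```text
time_s: 26.05
tool_pos: [0.594, -0.3716, 0.1853]
ee_rot: [180.0, -0.0, 92.6]
force: [-0.6, 1.2, -1.6]
width: 0.469
grasp_force: 28.9
scene rim [ 0.5178 -0.3324  0.062 ] [ 0.6682 -0.1842  0.0768] [ 0.593  -0.2583  0.0694]
tomato 157 [ 0.5761 -0.285   0.1592] [ 0.6094 -0.238   0.1833] [ 0.5936 -0.261   0.1752]
top rim [ 0.5167 -0.3205  0.062 ] [ 0.6612 -0.1892  0.0772] [ 0.589  -0.2548  0.0696]
tomato 339 [ 0.5641 -0.289   0.1543] [ 0.6104 -0.2382  0.1822] [ 0.5874 -0.2609  0.1721]
```

View pics/end.png

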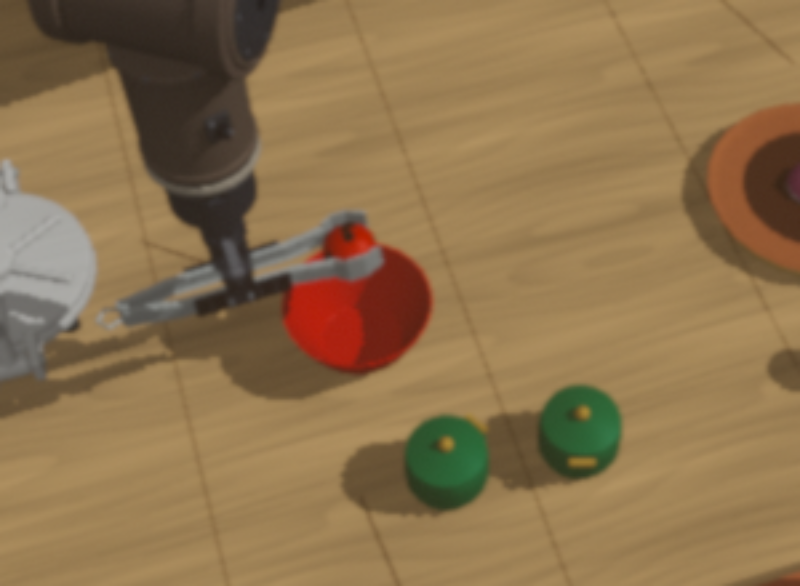

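The picture shows the tomato held in the heads over the red bowl (crop pixel 240,350). It measures (0.59, -0.261) with its centre about 0.16 m high, roughly 90 mm above the rim and on the bowl's middle. The bowl and cellars haven't moved, so I'm handing in.

```bash
python3 -c "
from bench import env
print(env.sign_off())"
```

```text
the job is handed in; nothing more can be done
None
```

I handed the job in at about 26 s, with the tomato held still in the tongs (about 12 N per head, by calculation) over the middle of the red bowl, roughly 90 mm above the rim; the tongs tipped in a loose first grip and I laid them down and re-gripped them before going to the tomato, and the sign-off gave no verdict.

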